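# Tag the softest machine foot

## Robot

A 7-joint arm with a two-finger parallel gripper is mounted at the origin on the work surface. World frame = base frame: x ahead of the robot, y to its left, z up, the work surface at z = 0. Lengths are in m, angles in degrees, forces in N, time in s.
With the tool pointing down it reaches from about 0.425 to 0.925 m from the base axis. Payload 6.8 kg.
Tool frame: the origin (TCP) lies between the finger pads; the fingertips stand 19 mm ahead of it and the grasp point (between the pads) is the TCP; x points along the fingers, z is the direction in which the jaws open and shut, and the axes are right-handed (so a half turn about x gives the same grasp; the last joint's range is limited). The gripper opens to 88 mm and grips with 3 to 60 N. Pads are 20 mm wide; open, the fingers measure 115 mm over their backs; the gripper's body (75 mm by 178 mm) begins 61 mm behind the grasp point.
Start: joints at [59.181, 27.33, 1.283, 89.118, -0.659, 63.558, -4.761], TCP at [0.281, -0.614, 0.242] pointing down, gripper open.
Joint ranges: [-169.35, 169.35], [-19.33, 120.38], [-80.79, 83.38], [13.8, 139.57], [-78.32, 258.32], [9.67, 109.79], [-169.56, 169.56]. Speed limits (degrees/s): [136.94, 136.94, 180, 180, 180, 180, 180].

## Interface

Orientations are given as [roll, pitch, yaw] about the fixed x, y, z axes, in that order (R = Rz(yaw) Ry(pitch) Rx(roll)).
In Python, from station import read_state, snapshot, sign_off gives the robot as it stands. The module is installed in compiled form; this text tells all that it offers.
- The arm moves only by the shell command python3 -m inch 'ROWS' [FORCE]. ROWS is text: rows parted by semicolons, each of 7 numbers parted by spaces: the turn, a rotation vector about the tool's x, y, z in degrees, then the shift along the tool's x, y, z in m, then the gripper command: -1 is shut, 1 is fully open, values between are in proportion. A call has exactly 5 rows; each row is the pose to reach, as a shift and turn from the pose commanded when the call began, along the tool's axes at that moment; what a row does not reach only later rows make up. A row lasts 1/8 s, in which the tool goes at most 62.5 mm and 10.7 degrees, less where a joint would pass 70% of its speed; a pose out of reach is approached as far as the arm can. A call with a gripper value outside its range is refused whole. The fingers move at their own pace and stop on an object; FORCE is the grip in N (left out, the last holds). Time passes only in rows, so rows that repeat a pose let the fingers close, or fill a call up. It gives the time, the measured TCP pose, the force and the opening at its end, in the units of the state.
- read_state(): the state, without advancing time (a new reading comes with each control period).
- snapshot(name): name is "scene" or "top" or "wrist"; returns a dict with "image" (480x640x3 uint8, blue, green, red), "vfov" (degrees; the focal length in pixels is half the picture's height over the tangent of half this angle, whatever the lens; pixels are square), "cx", "cy" (the principal point, pixels), "cam_to_world" (4x4, takes a point from camera to world coordinates); the wrist camera has in their place "tool_from_camera" (4x4, takes a point from camera to tool coordinates, whose origin is the TCP and whose axes are the tool frame's). Camera axes: x right, y down, z forward; pixel columns grow to the right and rows downward; lengths in m; the calibration is good to about 2 mm. A picture is of the moment at which its call begins: read the wrist's pose just before it. There is no depth.
- sign_off(): hands the job in, once; it reports no verdict.
The state is a dict: "t": time; "joint_pos": joint angles; "joint_velocities": joint speeds; "effort": joint torques, N m; "ee_pos": TCP position; "eef_rot": TCP orientation; "ft_force": force on the tool from outside, world axes, zero at the start; "torque": the same for the moment, N m; "gripper_width": opening from 0.0 (shut) to 1.0 (fully open).
Only numpy, scipy, OpenCV 4.12 (cv2) and the standard library are available. Lean on these libraries where they do the work, as an engineer would, in place of code of your own. Each camera call takes 0.05 s, during which the arm holds its last target.

## Task

Three sprung machine feet stand on test plates on the grey mat. With the fingertips, press each foot's round pad well down (half a centimetre or so), one after the other from the robot's left to its right, to find the softest spring, then push the labelled tag of that softest foot's plate fully down and leave the other two tags up. Only press the feet: do not pick up, tip or shift them, and leave everything else on the bench where it is.

Things in the scene. Friction and masses are not known exactly. Their poses are not given: they have to be found in the camera images.
- plate_left: the test plate on the robot's left (largest y): fixed dark steel plate 140 (x) x 84 (y) x 12 mm on the grey mat. On it stand a loose sprung machine foot (0.5 kg, centred at x = -28 mm, y = 0) and, at x = +47 mm, y = 0, an upright labelled tag in a guide block. Origin: centre of the plate's underside; z up, x from foot towards tag
- press_left (a point): centre of the top face of the foot's black round pad on plate_left, at rest (this point does not move with the pad). Pad 52 mm across, level, 66 mm above the plate's underside; the grey cup below is 54 mm, its flange 68 mm across. It can be pressed down 12 mm to its stop and springs back. Spring: 1 N at the start, then linear, 0.4 to 1.4 N per mm, each foot at least 1.6 times as stiff as the next softer
- tag_left (a joint): travel of plate_left's upright steel tag with white label, m: 0 fully up (starts 0 to 0.004), 0.022 fully down on its stop. Its flat top flange, 18 (x) x 34 (y) mm, is 75 mm above the plate's underside at 0, 53 mm when down; the guide block is 22 x 46 mm, top 45 mm high; friction 4 N, it stays where left
- plate_middle: the test plate in the middle: fixed dark steel plate 140 (x) x 84 (y) x 12 mm on the grey mat. On it stand a loose sprung machine foot (0.5 kg, centred at x = -28 mm, y = 0) and, at x = +47 mm, y = 0, an upright labelled tag in a guide block. Origin: centre of the plate's underside; z up, x from foot towards tag
- press_middle (a point): centre of the top face of the foot's black round pad on plate_middle, at rest (this point does not move with the pad). Pad 52 mm across, level, 66 mm above the plate's underside; the grey cup below is 54 mm, its flange 68 mm across. It can be pressed down 12 mm to its stop and springs back. Spring: 1 N at the start, then linear, 0.4 to 1.4 N per mm, each foot at least 1.6 times as stiff as the next softer
- tag_middle (a joint): travel of plate_middle's upright steel tag with white label, m: 0 fully up (starts 0 to 0.004), 0.022 fully down on its stop. Its flat top flange, 18 (x) x 34 (y) mm, is 75 mm above the plate's underside at 0, 53 mm when down; the guide block is 22 x 46 mm, top 45 mm high; friction 4 N, it stays where left
- plate_right: the test plate on the robot's right (smallest y): fixed dark steel plate 140 (x) x 84 (y) x 12 mm on the grey mat. On it stand a loose sprung machine foot (0.5 kg, centred at x = -28 mm, y = 0) and, at x = +47 mm, y = 0, an upright labelled tag in a guide block. Origin: centre of the plate's underside; z up, x from foot towards tag
- press_right (a point): centre of the top face of the foot's black round pad on plate_right, at rest (this point does not move with the pad). Pad 52 mm across, level, 66 mm above the plate's underside; the grey cup below is 54 mm, its flange 68 mm across. It can be pressed down 12 mm to its stop and springs back. Spring: 1 N at the start, then linear, 0.4 to 1.4 N per mm, each foot at least 1.6 times as stiff as the next softer
- tag_right (a joint): travel of plate_right's upright steel tag with white label, m: 0 fully up (starts 0 to 0.004), 0.022 fully down on its stop. Its flat top flange, 18 (x) x 34 (y) mm, is 75 mm above the plate's underside at 0, 53 mm when down; the guide block is 22 x 46 mm, top 45 mm high; friction 4 N, it stays where left
- screwdriver: black-handled screwdriver 170 mm long lying along its x on the mat between two plates; bystander. Origin: underside of its middle
- jar: small clear jar with a steel cap, 44 mm across, 55 mm high, on the mat between two plates; bystander. Origin: centre of its underside
- drive: aluminium hard drive 101 x 147 x 24 mm lying flat beyond the mat; bystander. Origin: centre of its underside
- tape: roll of brown tape 90 mm across, 24 mm high, lying flat left of the mat; bystander. Origin: centre of its underside
- mug: white mug 80 mm across, 90 mm high, beyond the mat; bystander. Origin: centre of its underside
- psu: grey steel computer power supply 140 x 150 x 86 mm beyond the mat; bystander. Origin: centre of its underside
Not all that is in view belongs to the job. Leave any blue look-alike of the plate_middle alone. What is shaped like the plate_right but blue is not meant.

How it is judged:
By the outcome, as a careful person would: the job done as asked, in the order asked, and still so for the second after the job is handed in, with the robot touching nothing.
It also fails if it takes over 53 s, if anything falls off the work surface, if the arm or the gripper's body presses on something with over 40 N, if the wrist force passes 120 N, or if a joint passes its speed limit or range.

## Working session

There is one attempt and no reset: what is moved stays moved. The work goes in short steps, Python scripts to look and compute and a shell command to move; the robot and the scene stay as the last step left them, time stands still between calls to the robot, and variables do not carry over. Pictures are saved under pics/ and viewed, and the job is handed in when it is done.

```bash
mkdir -p pics; python3 - <<'E'
from station import *
import cv2
s=read_state();print(s)
for n in("scene","top","wrist"):
    d=snapshot(n);cv2.imwrite(f"pics/{n}0.png",d["image"]);print(n,{k:(v.round(4).tolist() if hasattr(v,'round') and k!='vfov' and hasattr(v,'tolist') else v) for k,v in d.items() if k!="image"})
E
```

```text
{'t': 0.0, 'joint_pos': array([59.17922059, 27.37244841,  1.28121346, 89.17607426, -0.65516382,
       63.55907611, -4.76092722]), 'joint_velocities': array([-0.00016745,  0.0050795 , -0.04547796, -0.0256623 , -0.06260163,
       -0.09248989, -0.07457265]), 'effort': array([-9.65351728e-05, -5.82849991e+01,  1.53427172e+00, -2.72603077e+01,
       -5.44321036e-02,  1.69494830e-02,  1.28619608e-04]), 'ee_pos': array([ 0.28100874, -0.61311482,  0.24073781]), 'eef_rot': array([-173.57473357,   89.89972008,  121.0545474 ]), 'ft_force': array([-0.54226362, -0.02552462,  0.24485831]), 'torque': array([-0.03743816,  0.00894295,  0.01209957]), 'gripper_width': 0.9994508814955846}
scene {'vfov': 44.81292710113655, 'cx': 318.0343555899786, 'cy': 236.07514465229664, 'cam_to_world': [[0.096, 0.5552, -0.8261, 1.6149], [0.9951, -0.0729, 0.0666, -0.0976], [-0.0232, -0.8285, -0.5595, 0.8468], [0.0, 0.0, 0.0, 1.0]]}
top {'vfov': 43.65123826766894, 'cx': 330.3799987050119, 'cy': 240.96183096535947, 'cam_to_world': [[0.0006, -0.9896, 0.1436, 0.2741], [-1.0, -0.0013, -0.0048, -0.0019], [0.0049, -0.1436, -0.9896, 1.5211], [0.0, 0.0, 0.0, 1.0]]}
wrist {'vfov': 66.08960759232927, 'cx': 321.12102413314267, 'cy': 236.3098602687494, 'tool_from_camera': [[0.0004, -0.2643, 0.9644, -0.1433], [0.0008, -0.9644, -0.2643, 0.0726], [1.0, 0.0008, -0.0002, -0.0009], [0.0, 0.0, 0.0, 1.0]]}
```

View pics/top0.png

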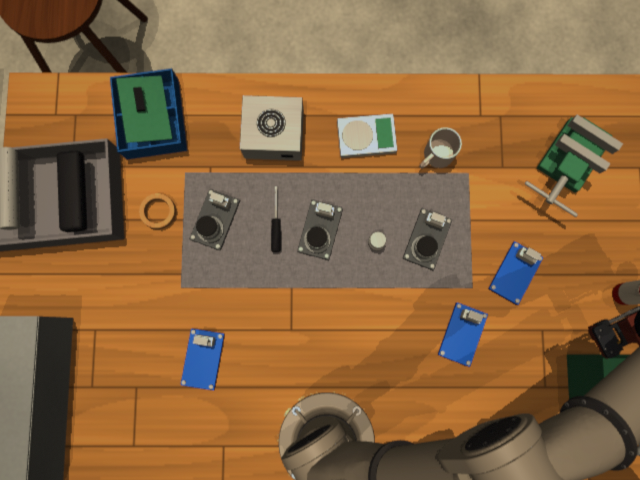

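View pics/scene0.png

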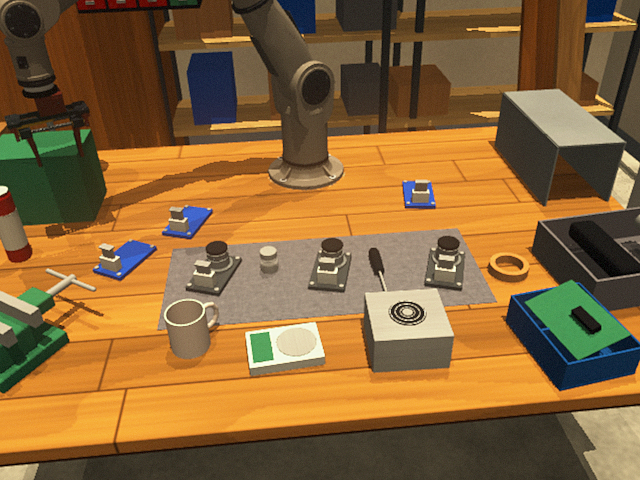

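```bash
python3 - <<'E'
import cv2,numpy as np
im=cv2.imread("pics/top0.png")
out=np.hstack([cv2.resize(im[180:280,x:x+66],None,fx=4,fy=4,interpolation=cv2.INTER_CUBIC) for x in(182,287,396)])
cv2.imwrite("pics/top0z.png",out);print(out.shape)
E
```

```text
(400, 792, 3)
```

View pics/top0z.png

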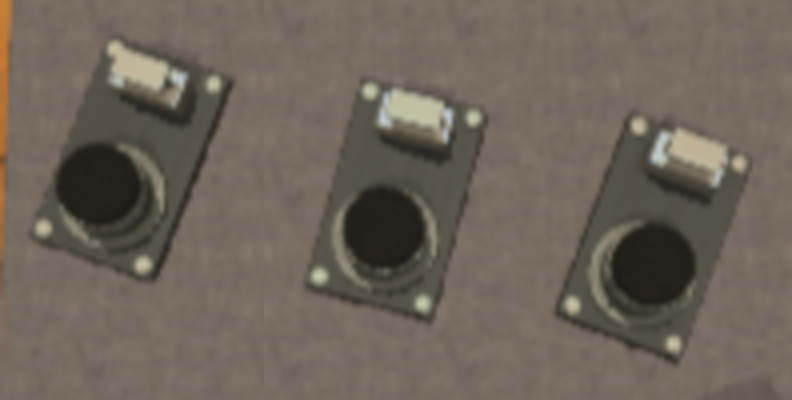

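View pics/wrist0.png

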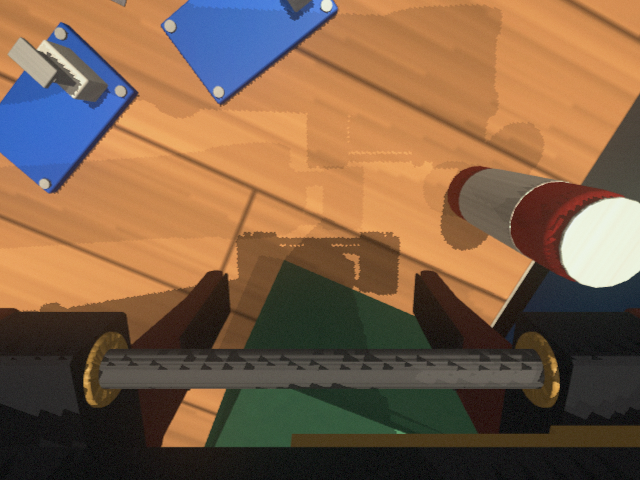

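```bash
cat > h.py <<'E'
import numpy as np
from station import *
from scipy.spatial.transform import Rotation as Ro
def ray(u,v,z,vf,cx,cy,T):
    f=240/np.tan(np.radians(vf)/2); d=T[:3,:3]@np.array([(u-cx)/f,(v-cy)/f,1]); o=T[:3,3]
    return (o+d*(z-o[2])/d[2])
def Rt(s): return Ro.from_euler('xyz',s["eef_rot"],degrees=True).as_matrix()
E
python3 - <<'E'
from h import *
d=snapshot("top")
off={'left':(182,0),'middle':(287,264),'right':(396,528)}
P={'left':[(115,48),(214,84),(143,265),(43,228),(98,184),(140,68)],
'middle':[(370,90),(473,118),(423,303),(319,275),(383,227),(416,106)],
'right':[(638,125),(738,162),(673,344),(571,304),(653,264),(698,148)]}
for k,p in P.items():
    x0,z0=off[k]
    Z=[.015]*4+[.068,.075]
    W=np.array([ray((a-z0+.5)/4-.5+x0,(b+.5)/4-.5+180,z,d["vfov"],d["cx"],d["cy"],d["cam_to_world"]) for (a,b),z in zip(p,Z)])
    c=W[:4,:2].mean(0); ax=(W[0]+W[1]-W[2]-W[3])[:2]; yaw=np.degrees(np.arctan2(ax[1],ax[0])); u=ax/np.hypot(*ax)
    print(k,"bolts",W[:4,:2].round(4).tolist(),"c",c.round(4),"yaw",yaw.round(1),"pad",W[4].round(4),"pred",(c-.028*u).round(4),"tag",W[5].round(4),"pred",(c+.047*u).round(4))
E
```

```text
left bolts [[0.6202, 0.299], [0.5967, 0.2349], [0.4796, 0.2772], [0.5033, 0.3412]] c [0.55   0.2881] yaw -19.8 pad [0.5226 0.2963 0.068 ] pred [0.5236 0.2976] tag [0.5938 0.2713 0.075 ] pred [0.5942 0.2721]
middle bolts [[0.5931, 0.0351], [0.575, -0.0309], [0.4557, 0.0009], [0.4735, 0.0668]] c [0.5243 0.018 ] yaw -14.9 pad [0.4962 0.0254 0.068 ] pred [0.4973 0.0252] tag [0.5704 0.0053 0.075 ] pred [0.5698 0.0059]
right bolts [[0.5708, -0.2466], [0.5468, -0.31], [0.43, -0.2657], [0.4553, -0.2017]] c [ 0.5007 -0.256 ] yaw -21.0 pad [ 0.4737 -0.2453  0.068 ] pred [ 0.4746 -0.246 ] tag [ 0.5446 -0.2734  0.075 ] pred [ 0.5446 -0.2729]
```

```bash
cat >> h.py <<'E'
def plan(p,yaw=None,s=None):
    "rotvec(deg, tool) and shift (tool) from current measured pose to TCP p with tool z along plate y (yaw of plate)"
    s=s or read_state(); R=Rt(s); sh=R.T@(np.array(p)-s["ee_pos"])
    rv=np.zeros(3)
    if yaw is not None:
        c,n=np.cos(np.radians(yaw)),np.sin(np.radians(yaw)); zy=np.array([-n,c,0])
        best=None
        for sg in(1,-1):
            z=sg*zy;x=np.array([0,0,-1.]);Rg=np.column_stack([x,np.cross(z,x),z])
            r=np.degrees(Ro.from_matrix(R.T@Rg).as_rotvec())
            if best is None or np.linalg.norm(r)<np.linalg.norm(best):best=r
        rv=best
    print("turn",rv.round(2),"shift",sh.round(4))
    return rv,sh
E
python3 - <<'E'
from h import *
s=read_state();print(s["t"],Rt(s).round(3).tolist())
for p in [(.55,-.3,.25),(.6,0,.25),(.5226,.2965,.2)]:plan(p,-19.8)
E
```

```text
0.2 [[-0.001, 0.909, 0.417], [0.001, 0.417, -0.909], [-1.0, -0.0, -0.001]]
turn [ 4.443e+01 -6.000e-02  3.000e-02] shift [-0.0088  0.375  -0.1728]
turn [ 4.443e+01 -6.000e-02  3.000e-02] shift [-0.0085  0.5454 -0.4246]
turn [ 4.443e+01 -6.000e-02  3.000e-02] shift [ 0.0418  0.5987 -0.7264]
```

```bash
python3 -m inch '0 0 0 -0.03 0.04 -0.02 -1; 9 0 0 -0.03 0.09 -0.045 -1; 18 0 0 -0.03 0.14 -0.07 -1; 27 0 0 -0.03 0.19 -0.095 -1; 36 0 0 -0.03 0.24 -0.12 -1' 20
python3 - <<'E'
from h import *
for p in [(.55,-.3,.25),(.6,0,.25),(.5226,.2965,.2)]:plan(p,-19.8)
E
```

```text
t: 0.82
ee_pos: [0.4503, -0.403, 0.2717]
eef_rot: [76.4, 90.0, -25.2]
ft_force: [0.3, -0.4, -0.7]
gripper_width: 0.468
turn [ 8.12  0.   -0.01] shift [ 0.0217  0.0768 -0.121 ]
turn [ 8.12  0.   -0.01] shift [ 0.0217  0.065  -0.4249]
turn [ 8.12  0.   -0.01] shift [ 0.0716 -0.0708 -0.6996]
```

```bash
python3 -m inch '4 0 0 0 0.02 -0.055 -1; 8 0 0 0 0.04 -0.11 -1; 8 0 0 0 0.05 -0.17 -1; 8 0 0 0 0.055 -0.23 -1; 8 0 0 0 0.06 -0.29 -1' 20
python3 - <<'E'
from h import *
for p in [(.6,0,.25),(.5226,.2965,.2)]:plan(p,-19.8)
E
```

```text
t: 1.45
ee_pos: [0.5657, -0.1301, 0.2716]
eef_rot: [62.5, 90.0, -46.9]
ft_force: [1.1, 0.0, -0.1]
gripper_width: 0.005
turn [ 0.42  0.   -0.  ] shift [ 0.0216 -0.0109 -0.1341]
turn [ 0.42  0.   -0.  ] shift [ 0.0716 -0.1823 -0.3881]
```

```bash
python3 -m inch '0 0 0 0 -0.024 -0.052 -1; 0 0 0 0 -0.048 -0.104 -1; 0 0 0 0 -0.072 -0.156 -1; 0 0 0 0 -0.096 -0.208 -1; 0 0 0 0 -0.12 -0.26 -1' 20
python3 - <<'E'
from h import *
for p in [(.5226,.2965,.15)]:plan(p,-19.8)
E
```

```text
t: 2.08
ee_pos: [0.5381, 0.1547, 0.2718]
eef_rot: [103.3, 90.0, -6.1]
ft_force: [0.9, 0.1, -0.7]
gripper_width: 0.002
turn [ 0.41 -0.   -0.02] shift [ 0.1218 -0.0618 -0.1286]
```

```bash
python3 -m inch '0 0 0 0.01 -0.026 -0.053 -1; 0 0 0 0.04 -0.053 -0.108 -1; 0 0 0 0.08 -0.06 -0.124 -1; 0 0 0 0.12 -0.061 -0.125 -1; 0 0 0 0.13 -0.061 -0.125 -1' 20
python3 - <<'E'
from h import *
for p in [(.5226,.2965,.10)]:plan(p,-19.8)
E
```

```text
t: 2.7
ee_pos: [0.5208, 0.2904, 0.139]
eef_rot: [-38.0, 89.7, -147.3]
ft_force: [-1.5, -0.6, 0.6]
gripper_width: 0.006
turn [0.47 0.23 0.18] shift [ 0.039  -0.0002 -0.0065]
```

```bash
python3 -m inch '0 0 0 0.01 0 -0.001 -1; 0 0 0 0.02 0 -0.001 -1; 0 0 0 0.02 0 -0.001 -1;0 0 0 0.02 0 -0.001 -1;0 0 0 0.02 0 -0.001 -1' 20
python3 - <<'E'
from h import *
import cv2
plan((.5226,.2965,.10),-19.8)
s=read_state();R=Rt(s);print(s["ee_pos"],s["ft_force"])
d=snapshot("wrist");im=d["image"]
T=np.eye(4);T[:3,:3]=R;T[:3,3]=s["ee_pos"];C=np.linalg.inv(T@d["tool_from_camera"])
f=240/np.tan(np.radians(d["vfov"])/2)
for p in[(.5226,.2963,.066),(.5938,.2713,.075)]:
    q=C[:3,:3]@np.array(p)+C[:3,3];print((f*q[0]/q[2]+d["cx"]).round(1),(f*q[1]/q[2]+d["cy"]).round(1))
cv2.imwrite("pics/w1.png",im)
E
```

```text
t: 3.32
ee_pos: [0.5231, 0.2922, 0.1223]
eef_rot: [138.4, 89.9, 29.0]
ft_force: [-0.3, 0.1, 0.3]
gripper_width: 0.006
turn [ 0.41 -0.05 -0.04] shift [ 0.0223 -0.0019 -0.0038]
[0.52313342 0.29224053 0.1223166 ] [-0.31205951  0.11988537  0.33233827]
316.6 268.1
315.9 131.4
```

View pics/w1.png

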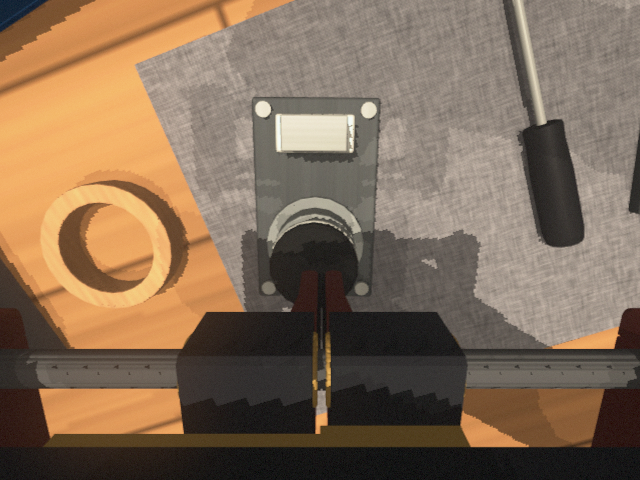

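```bash
python3 -m inch '0 0 0 0.012 -0.002 -0.004 -1; 0 0 0 0.022 -0.002 -0.004 -1; 0 0 0 0.03 -0.002 -0.004 -1;0 0 0 0.032 -0.002 -0.004 -1;0 0 0 0.032 -0.002 -0.004 -1' 20
python3 - <<'E'
from h import *
s=read_state();print(s["ee_pos"],s["ft_force"],s["torque"])
E
```

```text
t: 4.0
ee_pos: [0.5222, 0.2965, 0.0895]
eef_rot: [-34.2, 90.0, -143.6]
ft_force: [-1.0, -0.5, -0.5]
gripper_width: 0.007
[0.52220625 0.29649055 0.08945441] [-0.96899729 -0.48046557 -0.48634378] [0.07588016 0.01859592 0.0162583 ]
```

```bash
python3 -m inch '0 0 0 0.004 0 0 -1; 0 0 0 0.007 0 0 -1; 0 0 0 0.008 0 0 -1;0 0 0 0.008 0 0 -1;0 0 0 0.008 0 0 -1' 20
python3 - <<'E'
from h import *
s=read_state();print(s["ee_pos"],s["ft_force"],s["torque"])
E
python3 -m inch '0 0 0 0.002 0 0 -1; 0 0 0 0.003 0 0 -1; 0 0 0 0.003 0 0 -1;0 0 0 0.003 0 0 -1;0 0 0 0.003 0 0 -1' 20
python3 - <<'E'
from h import *
s=read_state();print(s["ee_pos"],s["ft_force"],s["torque"])
E
```

```text
t: 4.62
ee_pos: [0.5226, 0.2967, 0.082]
eef_rot: [140.5, 89.9, 31.1]
ft_force: [1.3, -0.2, 2.4]
gripper_width: 0.005
[0.52257691 0.29674728 0.08197142] [ 1.25756696 -0.21487139  2.43495311] [ 0.12755457 -0.22464096 -0.00423208]
t: 5.25
ee_pos: [0.5225, 0.2968, 0.0789]
eef_rot: [143.5, 90.0, 34.1]
ft_force: [2.5, 1.3, 3.7]
gripper_width: 0.003
[0.52253713 0.29675408 0.07885738] [2.46843237 1.34420689 3.72372342] [ 0.1841154  -0.47356504  0.00508641]
```

```bash
cat >> h.py <<'E'
def samp(n=8):
    F=[];Z=[]
    for i in range(n):
        snapshot("wrist");s=read_state();F.append(s["ft_force"]);Z.append(s["ee_pos"])
    F=np.array(F);print("t",s["t"],"pos",np.mean(Z,0).round(4),"F",F.mean(0).round(2),"sd",F.std(0).round(2),"w",s["gripper_width"])
E
python3 -c "from h import *;samp()"
```

```text
t 5.65 pos [0.5225 0.2967 0.0788] F [2.21 0.89 3.69] sd [0.63 0.44 0.46] w 0.005518730463113178
```

```bash
python3 -m inch '0 0 0 -0.005 0 0 -1; 0 0 0 -0.015 0 0 -1; 0 0 0 -0.04 0 0 -1;0 0 0 -0.04 0 0 -1;0 0 0 -0.04 0 0 -1' 20
python3 - <<'E'
from h import *
samp(6)
plan((.4965,.0254,.115),-16)
import cv2
cv2.imwrite("pics/w2.png",snapshot("wrist")["image"])
E
```

```text
t: 6.28
ee_pos: [0.5215, 0.2961, 0.118]
eef_rot: [-34.5, 89.9, -143.9]
ft_force: [-0.7, 0.9, -0.1]
gripper_width: 0.008
t 6.575 pos [0.5216 0.2961 0.1178] F [-0.27 -0.44  0.47] sd [0.41 0.39 0.2 ] w 0.004707099312810884
turn [-3.37  0.05  0.04] shift [0.0033 0.0659 0.2641]
```

View pics/w2.png

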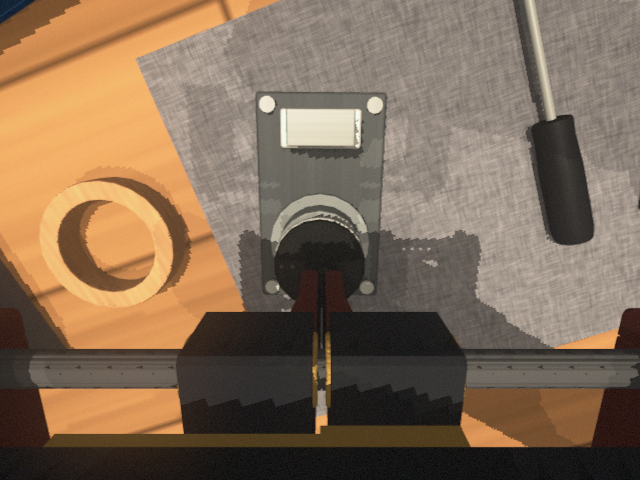

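```bash
python3 -m inch '0 0 0 -0.015 0.014 0.054 -1; -1 0 0 -0.015 0.028 0.11 -1; -2 0 0 -0.015 0.042 0.168 -1;-3 0 0 -0.015 0.056 0.224 -1;-3.4 0 0 -0.013 0.066 0.264 -1' 20
python3 -m inch '0 0 0 0.01 0 0 -1; 0 0 0 0.015 0 0 -1; 0 0 0 0.015 0 0 -1;0 0 0 0.015 0 0 -1;0 0 0 0.015 0 0 -1' 20
python3 - <<'E'
from h import *
import cv2
samp(4)
s=read_state();R=Rt(s)
plan((.4965,.0254,.0895),-14.9)
d=snapshot("wrist");im=d["image"]
T=np.eye(4);T[:3,:3]=R;T[:3,3]=s["ee_pos"];C=np.linalg.inv(T@d["tool_from_camera"])
f=240/np.tan(np.radians(d["vfov"])/2)
for p in[(.4965,.0254,.066),(.5704,.0055,.075)]:
    q=C[:3,:3]@np.array(p)+C[:3,3];print((f*q[0]/q[2]+d["cx"]).round(1),(f*q[1]/q[2]+d["cy"]).round(1))
cv2.imwrite("pics/w3.png",im)
E
```

```text
t: 7.25
ee_pos: [0.4964, 0.0228, 0.1317]
eef_rot: [26.5, 90.0, -79.6]
ft_force: [-0.3, 0.2, 0.1]
gripper_width: 0.01
t: 7.88
ee_pos: [0.4971, 0.0263, 0.1168]
eef_rot: [128.1, 90.0, 22.2]
ft_force: [-0.5, -0.4, 0.1]
gripper_width: 0.003
t 8.075 pos [0.497  0.0259 0.1168] F [ 0.11 -0.36 -0.01] sd [0.65 0.14 0.65] w 0.0002510443611435582
turn [-1.06 -0.   -0.01] shift [ 0.0273 -0.0004  0.0005]
323.8 269.2
321.9 125.9
```

View pics/w3.png

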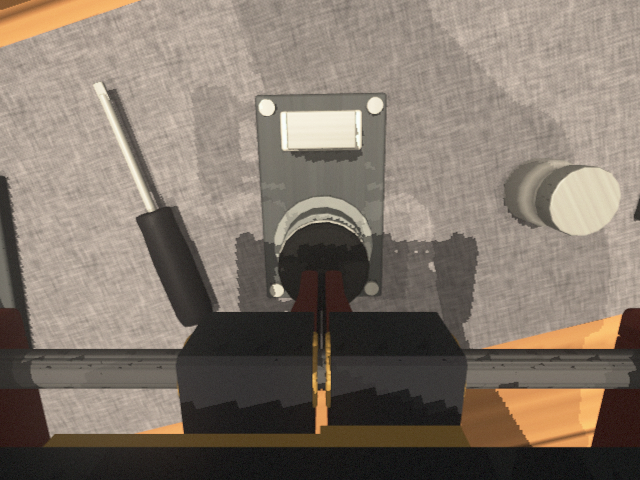

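```bash
python3 -m inch '-1 0 0 0.012 0 0 -1; -1 0 0 0.024 0 0 -1; -1 0 0 0.031 0 0 -1;-1 0 0 0.035 0 0 -1;-1 0 0 0.035 0 0 -1' 20
python3 -c "from h import *;samp(5)"
python3 -m inch '0 0 0 0.003 0 0 -1; 0 0 0 0.003 0 0 -1; 0 0 0 0.003 0 0 -1;0 0 0 0.003 0 0 -1;0 0 0 0.003 0 0 -1' 20
python3 -c "from h import *;samp(8)"
```

```text
t: 8.75
ee_pos: [0.4962, 0.0255, 0.0814]
eef_rot: [-60.8, 89.9, -165.8]
ft_force: [-2.6, 0.0, 6.3]
gripper_width: 0.009
t 9.0 pos [0.4962 0.0255 0.0817] F [-3.48 -0.64  6.03] sd [0.22 0.26 0.53] w 0.00484934724408195
t: 9.62
ee_pos: [0.4962, 0.0255, 0.079]
eef_rot: [-53.2, 89.9, -158.2]
ft_force: [-4.3, -0.3, 9.5]
gripper_width: 0.007
t 10.025 pos [0.4962 0.0255 0.079 ] F [-4.59 -0.47  9.34] sd [0.57 0.34 0.46] w 0.0047960845842392715
```

```bash
python3 -m inch '0 0 0 -0.005 0 0 -1; 0 0 0 -0.015 0 0 -1; 0 0 0 -0.05 0 0 -1;0 0 0 -0.055 0 0 -1;0 0 0 -0.055 0 0 -1' 20
python3 - <<'E'
from h import *
plan((.474,-.2457,.115),-21)
E
```

```text
t: 10.65
ee_pos: [0.4971, 0.0256, 0.1339]
eef_rot: [108.6, 89.9, 3.6]
ft_force: [-0.3, 0.1, 0.4]
gripper_width: 0.006
turn [ 6.02 -0.02 -0.06] shift [0.0188 0.0478 0.2681]
```

```bash
python3 -m inch '1 0 0 0 0.01 0.056 -1; 2 0 0 0 0.02 0.112 -1; 4 0 0 0 0.03 0.168 -1;6 0 0 0 0.04 0.224 -1;6 0 0 0.003 0.048 0.268 -1' 20
python3 -m inch '0 0 0 0.01 0 0 -1; 0 0 0 0.015 0 0 -1; 0 0 0 0.015 0 0 -1;0 0 0 0.015 0 0 -1;0 0 0 0.015 0 0 -1' 20
python3 - <<'E'
from h import *
import cv2
samp(4)
s=read_state();R=Rt(s)
plan((.474,-.2457,.0895),-21)
d=snapshot("wrist");im=d["image"]
T=np.eye(4);T[:3,:3]=R;T[:3,3]=s["ee_pos"];C=np.linalg.inv(T@d["tool_from_camera"])
f=240/np.tan(np.radians(d["vfov"])/2)
for p in[(.474,-.2457,.066),(.5446,-.273,.075)]:
    q=C[:3,:3]@np.array(p)+C[:3,3];print((f*q[0]/q[2]+d["cx"]).round(1),(f*q[1]/q[2]+d["cy"]).round(1))
cv2.imwrite("pics/w4.png",im)
E
```

```text
t: 11.28
ee_pos: [0.4729, -0.2481, 0.1296]
eef_rot: [-65.9, 89.9, -177.0]
ft_force: [0.3, 0.2, 0.8]
gripper_width: 0.003
t: 11.9
ee_pos: [0.4744, -0.2451, 0.116]
eef_rot: [102.6, 90.0, -8.3]
ft_force: [0.2, 0.0, 0.7]
gripper_width: 0.006
t 12.1 pos [ 0.4742 -0.2455  0.1159] F [-0.29  0.41  0.17] sd [0.54 0.19 0.42] w 0.0020365100577313987
turn [ 0.03  0.   -0.02] shift [ 0.0264 -0.0001  0.0001]
323.1 269.1
324.0 126.9
```

View pics/w4.png

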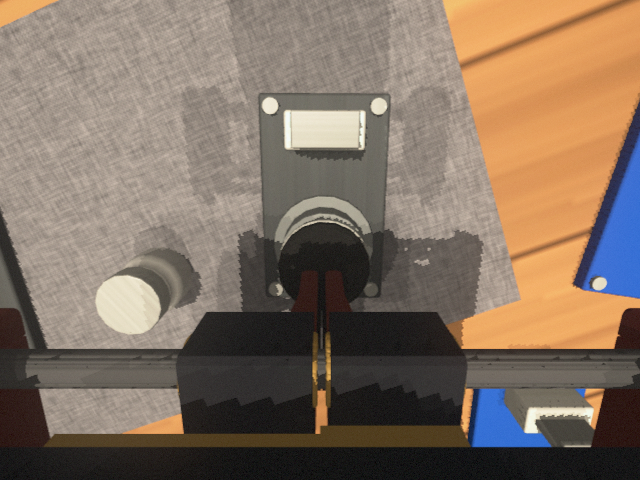

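```bash
python3 -m inch '0 0 0 0.012 0 0 -1; 0 0 0 0.024 0 0 -1; 0 0 0 0.031 0 0 -1;0 0 0 0.034 0 0 -1;0 0 0 0.034 0 0 -1' 20
python3 -c "from h import *;samp(5)"
python3 -m inch '0 0 0 0.003 0 0 -1; 0 0 0 0.003 0 0 -1; 0 0 0 0.003 0 0 -1;0 0 0 0.003 0 0 -1;0 0 0 0.003 0 0 -1' 20
python3 -c "from h import *;samp(8)"
```

```text
t: 12.78
ee_pos: [0.4733, -0.2455, 0.0814]
eef_rot: [-88.7, 89.9, 160.3]
ft_force: [-2.9, 1.1, 3.8]
gripper_width: 0.005
t 13.025 pos [ 0.4738 -0.2456  0.0818] F [-2.98  1.32  4.05] sd [0.42 0.22 0.5 ] w 0.003749533230566966
t: 13.65
ee_pos: [0.4742, -0.2458, 0.0788]
eef_rot: [79.5, 90.0, -31.5]
ft_force: [-2.8, 0.7, 5.9]
gripper_width: 0.006
t 14.05 pos [ 0.4742 -0.2458  0.0789] F [-2.78  1.07  5.88] sd [0.33 0.46 0.47] w 0.0018760404605261836
```

```bash
python3 -m inch '0 0 0 -0.005 0 0 -1; 0 0 0 -0.015 0 0 -1; 0 0 0 -0.055 0 0 -1;0 0 0 -0.07 0 0 -1;0 0 0 -0.07 0 0 -1' 20
python3 - <<'E'
from h import *
plan((.594,.2717,.13),-19.8)
E
```

```text
t: 14.68
ee_pos: [0.4749, -0.2461, 0.1497]
eef_rot: [88.1, 89.8, -22.9]
ft_force: [-0.1, 0.7, -0.6]
gripper_width: 0.007
turn [-1.18  0.01 -0.17] shift [ 0.0194 -0.0742 -0.5261]
```

```bash
python3 -m inch '0 0 0 0 -0.008 -0.055 -1; 0 0 0 0 -0.016 -0.11 -1; 0 0 0 0 -0.024 -0.168 -1;0 0 0 0 -0.032 -0.226 -1;-1 0 0 0 -0.04 -0.284 -1' 20
python3 -m inch '0 0 0 0 -0.008 -0.058 -1; 0 0 0 0 -0.016 -0.116 -1; 0 0 0 0 -0.024 -0.174 -1;0 0 0 0 -0.032 -0.226 -1;0 0 0 0.01 -0.034 -0.242 -1' 20
python3 -m inch '0 0 0 0.01 0 0 -1; 0 0 0 0.01 0 0 -1; 0 0 0 0.01 0 0 -1;0 0 0 0.01 0 0 -1;0 0 0 0.01 0 0 -1' 20
python3 - <<'E'
from h import *
import cv2
samp(4)
s=read_state();R=Rt(s)
plan((.594,.2717,.1),-19.8)
d=snapshot("wrist");im=d["image"]
T=np.eye(4);T[:3,:3]=R;T[:3,3]=s["ee_pos"];C=np.linalg.inv(T@d["tool_from_camera"])
f=240/np.tan(np.radians(d["vfov"])/2)
for p in[(.594,.2717,.075),s["ee_pos"]+R[:,0]*.019]:
    q=C[:3,:3]@np.array(p)+C[:3,3];print((f*q[0]/q[2]+d["cx"]).round(1),(f*q[1]/q[2]+d["cy"]).round(1))
cv2.imwrite("pics/w5.png",im)
E
```

```text
t: 15.3
ee_pos: [0.5379, 0.0356, 0.1473]
eef_rot: [-63.0, 89.9, -172.9]
ft_force: [1.3, -0.8, -0.0]
gripper_width: 0.008
t: 15.92
ee_pos: [0.5882, 0.2777, 0.1374]
eef_rot: [-146.1, 89.9, 104.3]
ft_force: [-0.7, -0.8, -0.4]
gripper_width: 0.006
t: 16.55
ee_pos: [0.5894, 0.2724, 0.1292]
eef_rot: [126.2, 90.0, 16.1]
ft_force: [0.1, -0.4, -1.5]
gripper_width: 0.003
t 16.75 pos [0.5892 0.2728 0.129 ] F [-0.15 -0.11  0.2 ] sd [0.77 0.54 0.37] w 0.00449705127694252
turn [-0.18 -0.01 -0.01] shift [ 0.0288  0.005  -0.0006]
321.9 258.1
323.2 291.7
```

View pics/w5.png

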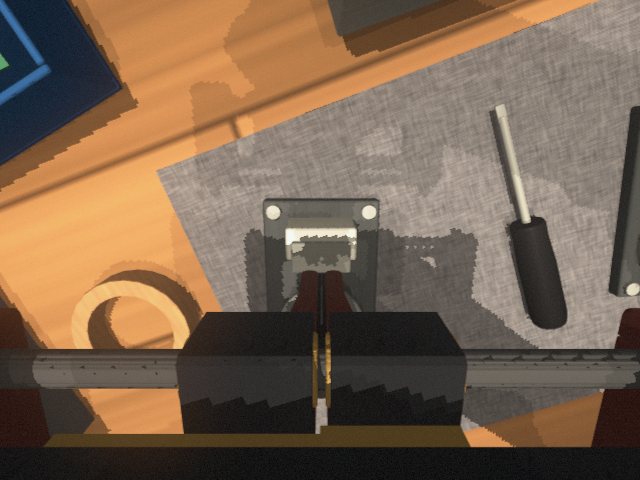

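```bash
python3 - <<'E'
import cv2
im=cv2.imread("pics/w5.png")[190:320,250:390]
im=cv2.convertScaleAbs(im,alpha=1.6,beta=20)
cv2.imwrite("pics/w5z.png",cv2.resize(im,None,fx=4.5,fy=4.5,interpolation=cv2.INTER_CUBIC))
E
```

```text
(no output)
```

View pics/w5z.png

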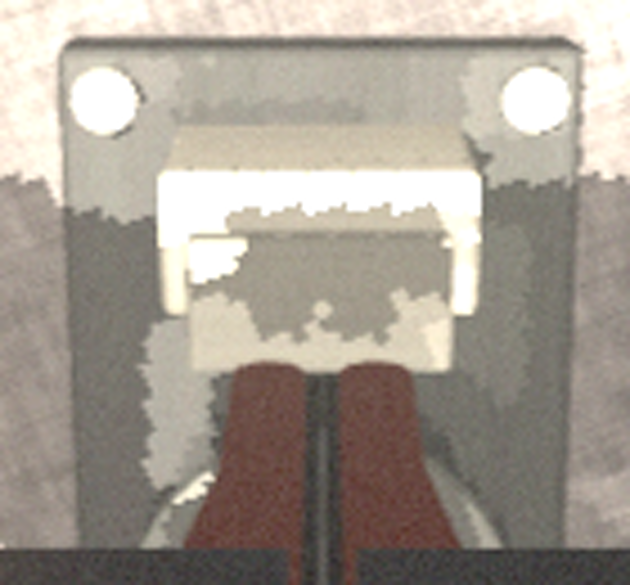

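```bash
python3 -m inch '0 0 0 0 0.005 0 -1; 0 0 0 0.01 0.005 0 -1; 0 0 0 0.025 0.005 0 -1;0 0 0 0.033 0.005 0 -1;0 0 0 0.038 0.005 0 -1' 20
python3 -c "from h import *;samp(4);plan((.594,.2717,.072),-19.8)"
```

```text
t: 17.42
ee_pos: [0.5929, 0.2708, 0.0897]
eef_rot: [-40.2, 89.9, -150.2]
ft_force: [-2.3, -1.3, 3.3]
gripper_width: 0.004
t 17.625 pos [0.5935 0.2711 0.0902] F [ 0.27 -0.13  0.16] sd [0.4  0.91 0.52] w 0.005661418362887244
turn [-0.17 -0.03 -0.02] shift [ 0.0188 -0.0001 -0.0003]
```

```bash
python3 -m inch '0 0 0 0.004 0 0 -1; 0 0 0 0.008 0 0 -1; 0 0 0 0.012 0 0 -1;0 0 0 0.015 0 0 -1;0 0 0 0.016 0 0 -1' 20
python3 -c "from h import *;samp(3)"
python3 -m inch '0 0 0 0.001 0 0 -1; 0 0 0 0.002 0 0 -1; 0 0 0 0.003 0 0 -1;0 0 0 0.003 0 0 -1;0 0 0 0.003 0 0 -1' 20
python3 -c "from h import *;samp(4)"
```

```text
t: 18.25
ee_pos: [0.5944, 0.2715, 0.0748]
eef_rot: [142.9, 89.9, 32.9]
ft_force: [2.8, 0.6, 4.3]
gripper_width: 0.005
t 18.4 pos [0.5941 0.2714 0.0747] F [1.79 1.07 3.22] sd [0.49 0.24 0.79] w 0.005359286577086977
t: 19.02
ee_pos: [0.594, 0.2713, 0.0724]
eef_rot: [130.6, 90.0, 20.6]
ft_force: [1.6, 0.9, 7.8]
gripper_width: 0.004
t 19.225 pos [0.594  0.2713 0.0724] F [0.58 1.01 8.37] sd [0.62 0.7  0.2 ] w 0.005992540068256684
```

```bash
python3 -m inch '0 0 0 0.001 0 0 -1; 0 0 0 0.002 0 0 -1; 0 0 0 0.002 0 0 -1;0 0 0 0.002 0 0 -1;0 0 0 0.002 0 0 -1' 20
python3 -c "from h import *;samp(4)"
```

```text
t: 19.85
ee_pos: [0.5941, 0.2713, 0.0722]
eef_rot: [112.5, 89.9, 2.5]
ft_force: [-3.9, -2.6, 20.9]
gripper_width: 0.005
t 20.05 pos [0.5941 0.2714 0.0722] F [-4.03 -2.29 21.34] sd [0.37 0.39 0.51] w 0.0028564082332730367
```

```bash
python3 -m inch '0 0 0 -0.005 0 0 -1; 0 0 0 -0.02 0 0 -1; 0 0 0 -0.06 0 0 -1;0 0 0 -0.10 0 0 -1;0 0 0 -0.12 0 0 -1' 20
python3 -m inch '0 0 0 0 0 0.055 -1; 0 0 0 0 0 0.11 -1; 0 0 0 0 0 0.16 -1;0 0 0 0 0 0.16 -1;0 0 0 0 0 0.16 -1' 20
python3 - <<'E'
from h import *
import cv2
a=snapshot("top")["image"];b=snapshot("scene")["image"]
s=read_state();print(s["t"],s["ee_pos"],s["ft_force"])
cv2.imwrite("pics/top9.png",a);
cv2.imwrite("pics/scene9.png",cv2.resize(b[220:320,160:500],None,fx=2.3,fy=2.3,interpolation=cv2.INTER_CUBIC))
E
```

```text
t: 20.68
ee_pos: [0.5941, 0.2713, 0.1919]
eef_rot: [135.6, 89.9, 25.6]
ft_force: [-0.9, -0.6, -0.6]
gripper_width: 0.008
t: 21.3
ee_pos: [0.5389, 0.1212, 0.1894]
eef_rot: [-92.2, 90.0, 157.8]
ft_force: [0.5, 0.9, 0.1]
gripper_width: 0.007
21.4 [0.53913492 0.12230756 0.18945289] [-0.23612122  0.37446975  0.21264104]
```

View pics/top9.png

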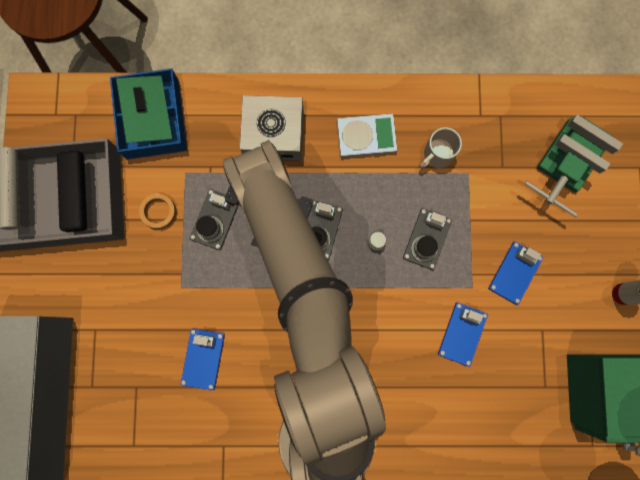

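View pics/scene9.png

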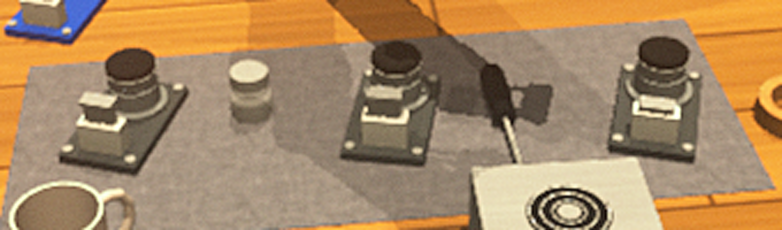

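```bash
python3 -c "from station import *;print(sign_off())"
```

```text
the job is handed in; nothing more can be done
None
```

I pressed the left, middle and right feet in that order, each about 6 mm deep. The left foot has the softest spring, so I pushed the left plate's tag down.

| Foot | Force at about 6 mm (N) | Estimated stiffness (N/mm) |
|---|---|---|
| Left | 3.7 | 0.4 |
| Middle | 9.3 | 1.2–1.3 |
| Right | 5.9 | 0.7–0.8 |

- **Tag:** the fingertips stopped at about 53 mm height and moved no further as the force rose to 21 N, so the tag is on its stop.
- **Final pictures:** in the last two views the left tag is down, the middle and right tags are up, and the feet and bystanders look unmoved. The arm hides part of the middle plate in the top view, but it shows clearly in the scene view. The robot was clear of everything at hand-in, at about 21.4 s.
- **Irregularity:** the presses also showed sideways forces of 2 to 5 N. I saw no foot shift as a result.

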